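Find and release the latched key of the bench switch row

TASK

One of the four identical keys on the bench's switch row has been left latched down. With the fingertips, tap each key lightly in turn, going from the left end of the row to the right end as seen from the robot, without pressing in a key that is up and without releasing the latched one yet; then press the latched key down until it lets go and let it spring up, so that all four stand level. Do not disturb the key lever, awl, boring jig or copper tin lying around.

Things in the scene. Friction and masses are not known exactly. Their poses are not given: they have to be found in the camera images.
- row: oak switch housing with an aluminium face plate, fixed to the bench: 110 mm (its x) by 236 mm (its y, the line of the keys) by 55 mm high; origin at the centre of its underside, on the bench; z up. Its +y end is the left end as seen from the robot. The face plate is 55 mm above the bench; the keys stand out of it, 50 mm apart centre to centre. A conduit stub sticks out 30 mm at the far side.
- slot1 (a point): place 1 counted from the left end of the row: the centre of the top face of an up key there, 73 mm above the bench (the point stays when the key goes down). How any up key feels: sprung, about 3 N starts it moving, then 0.75 N per mm more
- slot2 (a point): place 2 counted from the left end of the row: the centre of the top face of an up key there, 73 mm above the bench (the point stays when the key goes down). How the latched key feels: firm at 6 mm down until about 7.5 N, then 0.75 N per mm; at about 9 mm below the up level (about 10 N) its catch lets go for good, and it rises by itself as the finger withdraws
- slot3 (a point): place 3 counted from the left end of the row: the centre of the top face of an up key there, 73 mm above the bench (the point stays when the key goes down).
- slot4 (a point): place 4 counted from the left end of the row: the centre of the top face of an up key there, 73 mm above the bench (the point stays when the key goes down).
- key_a: one of the four identical keys (which name stands in which place changes from run to run and tells nothing): white cap on a beech body, 50 mm (x) by 30 mm (y, along the row); origin at the centre of its top face, z up. Moves straight down only. Top face 73 mm above the bench when up, about 67 mm when latched, 61 mm at the bottom stop. Forces: see slot1 and slot2
- key_b: one of the four identical keys (which name stands in which place changes from run to run and tells nothing): white cap on a beech body, 50 mm (x) by 30 mm (y, along the row); origin at the centre of its top face, z up. Moves straight down only. Top face 73 mm above the bench when up, about 67 mm when latched, 61 mm at the bottom stop. Forces: see slot1 and slot2
- key_c: one of the four identical keys (which name stands in which place changes from run to run and tells nothing): white cap on a beech body, 50 mm (x) by 30 mm (y, along the row); origin at the centre of its top face, z up. Moves straight down only. Top face 73 mm above the bench when up, about 67 mm when latched, 61 mm at the bottom stop. Forces: see slot1 and slot2
- key_d: one of the four identical keys (which name stands in which place changes from run to run and tells nothing): white cap on a beech body, 50 mm (x) by 30 mm (y, along the row); origin at the centre of its top face, z up. Moves straight down only. Top face 73 mm above the bench when up, about 67 mm when latched, 61 mm at the bottom stop. Forces: see slot1 and slot2
- lever: bystander: loose beech piano key lever, 200 x 22 x 18 mm, with a white cap at one end (21 mm high there), lying near the right end of the row; origin under its middle; leave alone
- awl: bystander: loose bone-handled voicing awl, 160 mm long and 24 mm thick, lying in front of the row (robot side), along its own x; origin at the bench under the front end of the handle; leave alone
- jig: bystander: loose brass hammer boring jig, 45 x 70 mm block, 22 mm high with an 18 mm fence on it (40 mm high in all), near the left end of the row; origin under its middle; leave alone
- tin: bystander: loose round copper tin with lid, 71 mm in diameter, 45 mm high, standing beyond the row; origin under its middle; leave alone

How it is judged:
By the outcome, as a careful person would: the job done as asked, in the order asked, and still so for the second after the job is handed in, with the robot touching nothing.
It also fails if it takes over 48 s, if anything falls off the work surface, if the arm or the gripper's body presses on something with over 40 N, if the wrist force passes 120 N, or if a joint passes its speed limit or range.

ROBOT

A 6-joint arm with a two-finger parallel gripper is mounted at the origin on the work surface. World frame = base frame: x ahead of the robot, y to its left, z up, the work surface at z = 0. Lengths are in m, angles in rad, forces in N, time in s.
With the tool pointing down it reaches from about 0.275 to 0.725 m from the base axis. Payload 5.6 kg.
Tool frame: the origin (TCP) lies on the centre line of the jaws, within the pads' length; the fingertips stand 25 mm ahead of it and the grasp point (between the pads) lies 6 mm ahead of it; z points along the fingers, y is the direction in which the jaws open and shut (so a half turn about z gives the same grasp; the last joint's range is limited). The gripper opens to 85 mm and grips with 20 to 120 N. Pads are 22 mm wide; open, the fingers measure 114 mm over their backs; the gripper's body (76 mm by 85 mm) begins 54 mm behind the grasp point. The pads swing forward as they close: fully open they stand 13 mm farther back than shut.
Start: joints at [1.447, 0.255, 0.108, 0, -1.424, -0.285], TCP at [0.219, 0.505, 0.256] pointing down, gripper open.
Joint ranges: [-2.95, 2.95], [-1.21, 1.97], [-1.09, 1.5], [-2.87, 1.71], [-2.94, -0.07], [-3.05, 3.05]. Speed limits (rad/s): [2.57, 2.57, 3.14, 3.14, 3.14, 3.14].

INTERFACE

Orientations are given as a rotation vector (axis times angle).
In Python, from bench import env, read_camera gives the robot as it stands.
- The arm moves only by the shell command python3 -m crank 'ROWS' [FORCE]. ROWS is JSON, a list of rows, each a list of 3 entries, a list of its own where there are three numbers: the shift along the tool's x, y, z in cm, then the turn, a rotation vector about the tool's x, y, z in degrees, then the opening, from 0 (shut) to 1 (fully open). A call has 1 to 8 rows; each row is the pose to reach, as a shift and turn from the pose commanded when the call began, along the tool's axes at that moment; what a row does not reach only later rows make up. A row lasts 1/10 s, in which the tool goes at most 50 mm and 8.59 degrees, less where a joint would pass 70% of its speed; a pose out of reach is approached as far as the arm can. A call with a gripper value outside its range is refused whole. The fingers move at their own pace and stop on an object; FORCE is the grip in N (left out, the last holds). Time passes only in rows, so rows that repeat a pose let the fingers close. It gives the time, the measured TCP pose, the force and the opening at its end, in the units of the state.
- env.state(): the state, without advancing time (a new reading comes with each control period).
- read_camera(name): name is "scene" or "top" or "wrist"; returns a dict with "pixels" (480x640x3 uint8, blue, green, red), "mtx" (3x3 intrinsics, pixels), "rvec" (rotation vector, rad) and "tvec" (3), from world to camera coordinates, as OpenCV has them; the wrist camera has in their place "T_tool_cam" (4x4, takes a point from camera to tool coordinates, whose origin is the TCP and whose axes are the flange's). Camera axes: x right, y down, z forward; pixel columns grow to the right and rows downward; lengths in m; the calibration is good to about 2 mm. The wrist camera is an equidistant fisheye: a pixel r from the principal point sees the ray r / f radians off the axis. A picture is of the moment at which its call begins: read the wrist's pose just before it. There is no depth.
- env.job_done(): hands the job in, once; it reports no verdict.
The state is a dict: "time": time; "q": joint angles; "qvel": joint speeds; "joint_efforts": joint torques, N m; "tcp_pos": TCP position; "orientation": TCP orientation; "force": force on the tool from outside, world axes, zero at the start; "torque": the same for the moment, N m; "width": opening from 0.0 (shut) to 1.0 (fully open).
Only numpy, scipy, OpenCV 4.12 (cv2) and the standard library are available. Lean on these libraries where they do the work, as an engineer would, in place of code of your own. Each camera call takes 0.05 s, during which the arm holds its last target. There are 200 camera calls.

## Working session

There is one attempt and no reset: what is moved stays moved. The work goes in short steps, Python scripts to look and compute and a shell command to move; the robot and the scene stay as the last step left them, time stands still between calls to the robot, and variables do not carry over. Pictures are saved under pics/ and viewed, about 8 in all and at most 12, crops included, and the job is handed in when it is done.

```bash
mkdir -p pics; ls; python3 - <<'E'
from bench import env, read_camera
import cv2
print(env.state())
for n in("top","scene"):
    c=read_camera(n); cv2.imwrite(f"pics/{n}1.png",c["pixels"]); print(n,c["mtx"],c["rvec"],c["tvec"])
E
```

```text
pics
{'time': 0.0, 'q': array([ 1.44662224e+00,  2.55735440e-01,  1.07004279e-01, -4.72161063e-04,
       -1.42389489e+00, -2.84603294e-01]), 'qvel': array([-0.00112559,  0.00047566,  0.00131901,  0.00017594,  0.00131304,
        0.00054642]), 'joint_efforts': array([ 6.18217418e-04, -3.86629736e+01,  2.37938333e+01,  5.36482349e+00,
       -6.17556536e-03, -1.46690724e-05]), 'tcp_pos': array([0.21838386, 0.5042972 , 0.25540213]), 'orientation': array([ 3.07435645e+00, -6.37373808e-01, -5.00626397e-04]), 'force': array([-0.74576519, -1.46363134,  0.15889549]), 'torque': array([0.05221802, 0.01865211, 0.01234058]), 'width': 1.001373261484726}
top [[525.16144679   0.         319.46430449]
 [  0.         525.16144679 234.88360186]
 [  0.           0.           1.        ]] [ 2.20204744 -2.18051199  0.04998338] [0.04145094 0.56180915 0.86668121]
scene [[534.30780474   0.         323.79947743]
 [  0.         534.30780474 244.89772977]
 [  0.           0.           1.        ]] [ 0.66488258  2.54934936 -1.23185266] [ 0.47704291 -0.13681223  1.21935511]
```

View pics/top1.png

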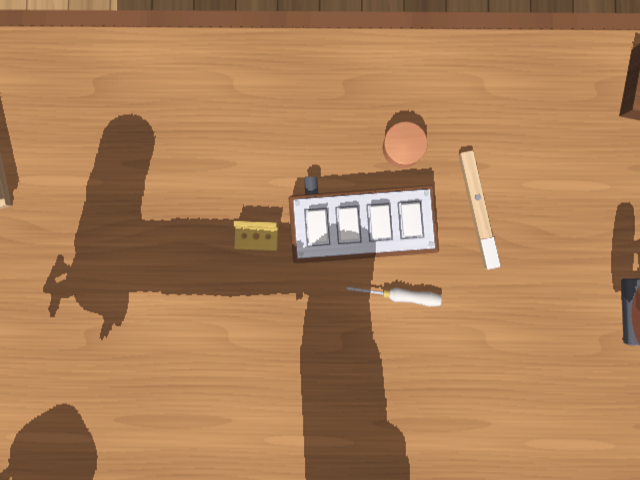

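View pics/scene1.png

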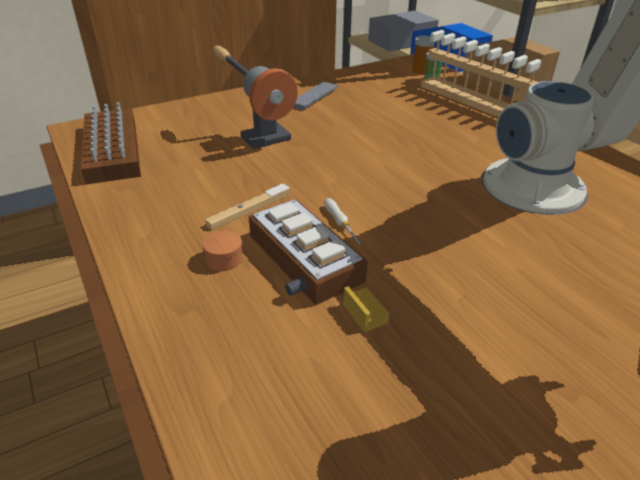

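The top view shows the row at about (365,225), tilted a few degrees, with keys at about u=317, 348, 380 and 411. The jig is to its left, the awl in front (robot side), the lever to its right and the tin beyond. The scene view shows the four keys from the far side.

```bash
cat > h.py <<'E'
import numpy as np, cv2
def ray(c,uv,z):
    R=cv2.Rodrigues(c["rvec"])[0]; o=-R.T@np.ravel(c["tvec"])
    n=cv2.undistortPoints(np.float64(uv).reshape(-1,1,2),c["mtx"],None).reshape(-1,2)
    d=np.c_[n,np.ones(len(n))]@R
    return o+d*((z-o[2])/d[:,2])[:,None]
E
python3 - <<'E'
from bench import env, read_camera
import cv2,numpy as np
from h import *
c=read_camera("top"); im=c["pixels"]
roi=im[180:270,280:450]; big=cv2.resize(roi,None,fx=4,fy=4,interpolation=cv2.INTER_CUBIC)
s=read_camera("scene"); b2=cv2.resize(s["pixels"][190:310,235:375],(680,583),interpolation=cv2.INTER_CUBIC)[:240+343]
cv2.imwrite("pics/t2.png",big); cv2.imwrite("pics/s2.png",b2)
print(ray(c,[[317,227],[348,225],[380,222],[411,220]],.073).round(4))
hsv=cv2.cvtColor(im,cv2.COLOR_BGR2HSV)
# housing outline = non-wood: probe values
for p in [(317,227),(332,226),(300,215),(365,193),(292,230)]: print(p,im[p[1],p[0]],hsv[p[1],p[0]])
E
```

```text
[[ 0.5707  0.0505  0.073 ]
 [ 0.5743  0.0019  0.073 ]
 [ 0.5795 -0.0482  0.073 ]
 [ 0.5831 -0.0968  0.073 ]]
(317, 227) [245 248 251] [ 15   6 251]
(332, 226) [152 144 145] [124  13 152]
(300, 215) [241 232 232] [120  10 241]
(365, 193) [ 93  97 118] [  5  54 118]
(292, 230) [ 59  85 126] [ 12 136 126]
```

View pics/t2.png

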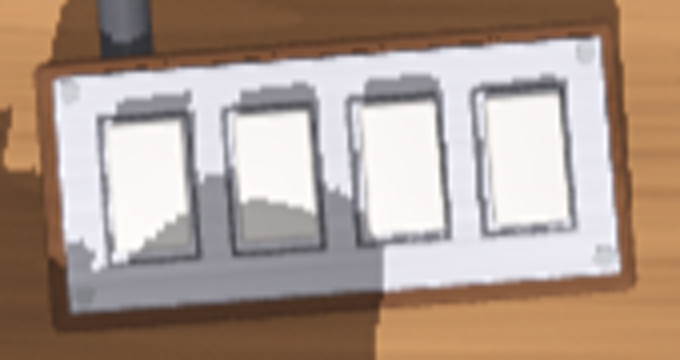

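View pics/s2.png

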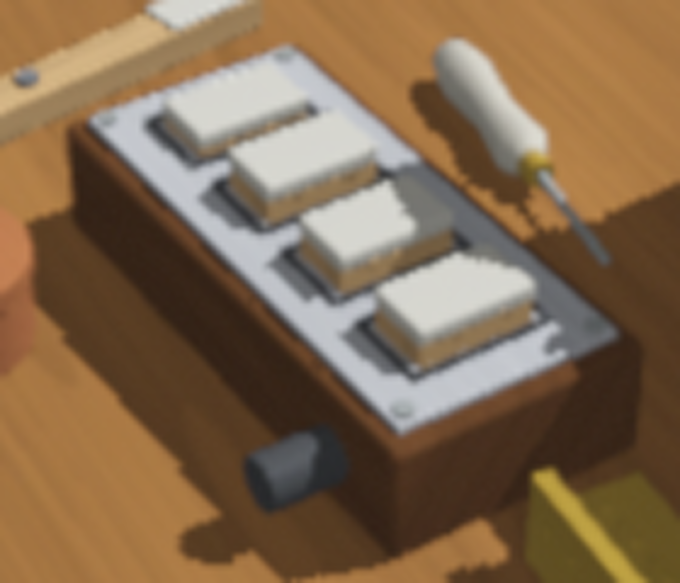

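Key 4 (right end, next to the lever) is the latched one. In the scene crop at about (235,105) it shows the least beech side, and in the top crop at about (525,160) it has the shortest shadow. Next I'll refine the row pose from the plate corners.

```bash
cat >> h.py <<'E'
from scipy.spatial.transform import Rotation as Ro
def plan(env,goal,yaw):   # goal TCP xyz, yaw of tool x (deg)
    s=env.state(); R=Ro.from_rotvec(s["orientation"]).as_matrix()
    sh=R.T@(np.array(goal)-s["tcp_pos"])*100
    G=np.c_[[np.cos(np.radians(yaw)),np.sin(np.radians(yaw)),0],[np.sin(np.radians(yaw)),-np.cos(np.radians(yaw)),0],[0,0,-1]]
    tu=np.degrees(Ro.from_matrix(R.T@G).as_rotvec())
    print("t",round(s["time"],2),"tcp",s["tcp_pos"].round(4),"F",s["force"].round(2),"shift",sh.round(2),"turn",tu.round(1))
E
python3 - <<'E'
from bench import env, read_camera
from h import *
import json
c=read_camera("top")
cr=np.array([[55,78],[600,37],[618,270],[72,312]])/4+[279.6,179.6]
P=ray(c,cr,.055); print(P.round(4)); cen=P.mean(0)
uy=(P[0]-P[1]+P[3]-P[2])[:2]; print("len",np.linalg.norm(uy)/2); uy/=np.linalg.norm(uy)
k=np.array([[148,187],[275,177],[400,167],[525,158]])/4+[279.6,179.6]
K=ray(c,k,.073); K[3]=ray(c,k[3],.067)[0]; print("caps",K.round(4),K.mean(0))
S=[cen[:2]+uy*d for d in(.075,.025,-.025,-.075)]; print("slots",np.round(S,4),"yaw row y",np.degrees(np.arctan2(uy[1],uy[0])))
yaw=np.degrees(np.arctan2(-uy[1],-uy[0]))
plan(env,[*S[0],.256],yaw)
E
```

```text
[[ 0.6165  0.0893  0.055 ]
 [ 0.6351 -0.1296  0.055 ]
 [ 0.5415 -0.1367  0.055 ]
 [ 0.5226  0.0813  0.055 ]]
len 0.21924051829799726
caps [[ 0.5717  0.0512  0.073 ]
 [ 0.5761  0.0014  0.073 ]
 [ 0.5805 -0.0476  0.073 ]
 [ 0.585  -0.0976  0.067 ]] [ 0.5783165  -0.02314596  0.0715    ]
slots [[ 0.5725  0.0508]
 [ 0.5768  0.001 ]
 [ 0.581  -0.0489]
 [ 0.5853 -0.0987]] yaw row y 94.90652090757584
t 0.25 tcp [0.2185 0.5045 0.2559] F [-0.93  0.26 -0.04] shift [5.052e+01 2.756e+01 2.000e-02] turn [ 0.  -0.  61.7]
```

```bash
python3 -m crank '[[[50.5,27.6,0],[0,0,61.7],0],[[50.5,27.6,0],[0,0,61.7],0],[[50.5,27.6,0],[0,0,61.7],0],[[50.5,27.6,0],[0,0,61.7],0],[[50.5,27.6,0],[0,0,61.7],0],[[50.5,27.6,0],[0,0,61.7],0],[[50.5,27.6,0],[0,0,61.7],0],[[50.5,27.6,0],[0,0,61.7],0]]' 20
python3 - <<'E'
from bench import env
from h import *
plan(env,[.572,.051,.256],-85.1)
E
```

```text
time: 1.05
tcp_pos: [0.4652, 0.1873, 0.2564]
orientation: [-2.309, 2.13, 0.0]
force: [0.3, 0.9, -0.7]
width: -0.002
t 1.05 tcp [0.4652 0.1873 0.2564] F [ 0.33  0.94 -0.68] shift [14.45 -9.54  0.04] turn [-0.   0.  -0.3]
```

```bash
python3 -m crank '[[[14.4,-9.5,0],[0,0,0],0],[[14.4,-9.5,0],[0,0,0],0],[[14.4,-9.5,0],[0,0,0],0],[[14.4,-9.5,0],[0,0,0],0],[[14.4,-9.5,10],[0,0,0],0],[[14.4,-9.5,10],[0,0,0],0],[[14.4,-9.5,10],[0,0,0],0],[[14.4,-9.5,10],[0,0,0],0]]' 20
python3 - <<'E'
from bench import env,read_camera
from h import *
plan(env,[.572,.051,.108],-85.1)
c=read_camera("wrist"); cv2.imwrite("pics/w1.png",c["pixels"])
c=read_camera("scene"); cv2.imwrite("pics/s3.png",cv2.resize(c["pixels"][130:310,200:400],(800,600)[:2] if 0 else (660,594)))
E
```

```text
time: 1.85
tcp_pos: [0.5717, 0.0534, 0.1572]
orientation: [2.314, -2.123, 0.001]
force: [-0.4, -0.1, 1.8]
width: -0.002
t 1.85 tcp [0.5717 0.0534 0.1572] F [-0.43 -0.07  1.77] shift [ 0.24 -0.01  4.93] turn [ 0.  -0.1  0. ]
```

View pics/s3.png

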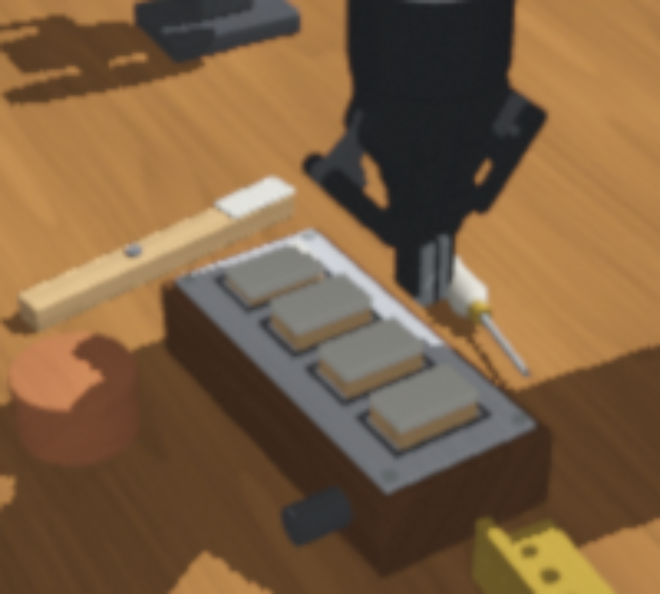

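View pics/w1.png

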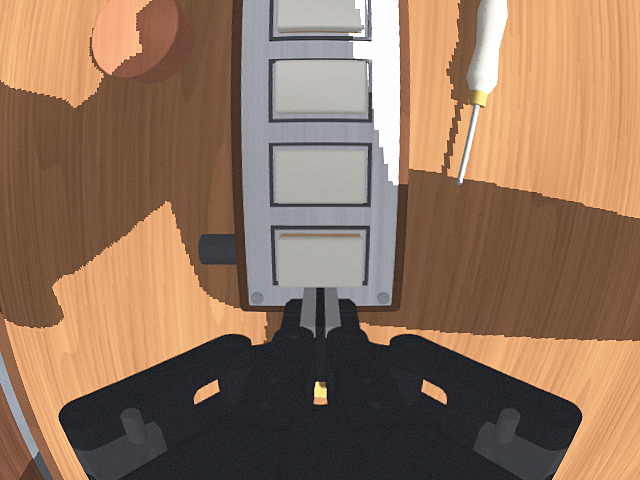

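The wrist view shows the closed fingertips at about (320,300), lined up across the key line with key 1 at about (320,258). The scene view shows them clear above the row. Now I'll go down close to key 1.

```bash
python3 -m crank '[[[0.2,0,3],[0,0,0],0],[[0.2,0,4.9],[0,0,0],0],[[0.2,0,4.9],[0,0,0],0],[[0.2,0,4.9],[0,0,0],0]]'
for i in 1 2 3; do python3 -m crank '[[[0,0,0],[0,0,0],0]]' | egrep 'pos|force'; done
```

```text
time: 2.35
tcp_pos: [0.5731, 0.0522, 0.1099]
orientation: [-2.313, 2.122, -0.004]
force: [-1.0, -0.1, 0.9]
width: -0.0
tcp_pos: [0.5731, 0.0522, 0.11]
force: [-1.1, 0.6, -0.1]
tcp_pos: [0.5726, 0.0521, 0.1091]
force: [0.4, -0.5, -0.0]
tcp_pos: [0.572, 0.0519, 0.1084]
force: [-0.2, -0.6, -0.4]
```

```bash
python3 -m crank '[[[0,0,0.4],[0,0,0],0],[[0,0,0.7],[0,0,0],0],[[0,0,0.7],[0,0,0],0]]' | egrep 'pos|force'
for i in 1 2 3 ; do python3 -m crank '[[[0,0,0.05],[0,0,0],0],[[0,0,0.05],[0,0,0],0]]' | egrep 'pos|force'; done
```

```text
tcp_pos: [0.571, 0.0516, 0.0995]
force: [-0.2, -1.1, -0.5]
tcp_pos: [0.5715, 0.0517, 0.0997]
force: [0.5, 0.6, 0.0]
tcp_pos: [0.5715, 0.0517, 0.0993]
force: [0.5, -0.1, 0.6]
tcp_pos: [0.5714, 0.0517, 0.0987]
force: [-0.2, -0.4, -0.1]
```

```bash
python3 -m crank '[[[0,0,0.05],[0,0,0],0],[[0,0,0.05],[0,0,0],0]]' | egrep 'pos|force';python3 -m crank '[[[0,0,0.05],[0,0,0],0],[[0,0,0.05],[0,0,0],0]]' | egrep 'pos|force'
```

```text
tcp_pos: [0.5715, 0.0517, 0.0982]
force: [0.4, -0.1, 0.1]
tcp_pos: [0.5715, 0.0517, 0.0981]
force: [-1.5, -0.5, 2.4]
```

```bash
python3 -m crank '[[[0,0,0],[0,0,0],0]]' | egrep 'pos|force';python3 -m crank '[[[0,0,0],[0,0,0],0]]' | egrep 'pos|force'
```

```text
tcp_pos: [0.5715, 0.0517, 0.0981]
force: [-1.2, 0.6, 1.9]
tcp_pos: [0.5715, 0.0518, 0.098]
force: [-1.0, -0.7, 3.4]
```

Key 1 makes contact at TCP z≈0.098 with about 2.5 N. Now I'll lift off and go to key 2.

```bash
python3 -m crank '[[[0,0,-1.5],[0,0,0],0],[[0,0,-1.5],[0,0,0],0],[[2.5,0,-1.5],[0,0,0],0],[[5,0,-1.5],[0,0,0],0],[[5,0,-1.5],[0,0,0],0],[[5,0,-0.7],[0,0,0],0],[[5,0,-0.15],[0,0,0],0],[[5,0,-0.15],[0,0,0],0]]'| egrep 'pos|force'
for i in 1 2; do python3 -m crank '[[[0,0,0],[0,0,0],0]]' | egrep 'pos|force'; done
```

```text
tcp_pos: [0.5753, 0.0024, 0.0982]
force: [-0.8, -0.6, 0.2]
tcp_pos: [0.5756, 0.0025, 0.0989]
force: [0.6, 0.6, -0.1]
tcp_pos: [0.5757, 0.0023, 0.0992]
force: [-0.0, -0.7, 0.1]
```

```bash
for i in 1 2; do python3 -m crank '[[[0,0,0.05],[0,0,0],0],[[0,0,0.05],[0,0,0],0],[[0,0,0.05],[0,0,0],0]]' | egrep 'pos|force'; done
```

```text
tcp_pos: [0.5757, 0.0019, 0.0988]
force: [0.3, -0.5, -0.3]
tcp_pos: [0.5757, 0.0019, 0.0983]
force: [0.5, -0.0, -0.0]
```

```bash
python3 -m crank '[[[0,0,0.05],[0,0,0],0],[[0,0,0.05],[0,0,0],0]]' | egrep 'pos|force'; python3 -m crank '[[[0,0,0],[0,0,0],0]]' | egrep 'time|pos|force'
```

```text
tcp_pos: [0.5758, 0.0019, 0.0981]
force: [-1.3, 0.0, 3.6]
time: 6.05
tcp_pos: [0.5758, 0.0019, 0.0981]
force: [-0.7, 0.6, 3.7]
```

Key 2 is tapped at about 3.6 N and z 0.0981. Next is key 3.

```bash
python3 -m crank '[[[0,0,-1.5],[0,0,0],0],[[0,0,-1.5],[0,0,0],0],[[2.5,0,-1.5],[0,0,0],0],[[5,0,-1.5],[0,0,0],0],[[5,0,-1.5],[0,0,0],0],[[5,0,-0.7],[0,0,0],0],[[5,0,-0.15],[0,0,0],0],[[5,0,-0.15],[0,0,0],0]]'| egrep 'pos|force'
for i in 1 2; do python3 -m crank '[[[0,0,0],[0,0,0],0]]' | egrep 'pos|force'; done
python3 -m crank '[[[0,0,0.05],[0,0,0],0],[[0,0,0.1],[0,0,0],0],[[0,0,0.1],[0,0,0],0]]' | egrep 'pos|force'
```

```text
tcp_pos: [0.5796, -0.0474, 0.0982]
force: [-0.3, -0.1, 1.2]
tcp_pos: [0.5798, -0.0473, 0.099]
force: [-0.0, 0.4, -0.4]
tcp_pos: [0.58, -0.0475, 0.0992]
force: [-1.3, 0.1, -0.2]
tcp_pos: [0.5799, -0.0478, 0.0982]
force: [0.2, -1.0, 0.5]
```

```bash
python3 -m crank '[[[0,0,0.03],[0,0,0],0],[[0,0,0.03],[0,0,0],0]]' | egrep 'pos|force'; python3 -m crank '[[[0,0,0],[0,0,0],0]]' | egrep 'time|pos|force'
```

```text
tcp_pos: [0.58, -0.0479, 0.0982]
force: [-1.0, 0.1, 1.8]
time: 7.65
tcp_pos: [0.58, -0.0479, 0.0981]
force: [-0.6, 1.1, 2.3]
```

Key 3 is tapped at about 2 N. Key 4 is latched, so contact should come 6 mm lower.

```bash
python3 -m crank '[[[0,0,-1.5],[0,0,0],0],[[0,0,-1.5],[0,0,0],0],[[2.5,0,-1.5],[0,0,0],0],[[5,0,-1.5],[0,0,0],0],[[5,0,-1.5],[0,0,0],0],[[5,0,-0.7],[0,0,0],0],[[5,0,-0.15],[0,0,0],0],[[5,0,-0.15],[0,0,0],0]]'| egrep 'pos|force'
for i in 1 2; do python3 -m crank '[[[0,0,0],[0,0,0],0]]' | egrep 'pos|force'; done
python3 -m crank '[[[0,0,0.1],[0,0,0],0],[[0,0,0.15],[0,0,0],0],[[0,0,0.15],[0,0,0],0]]' | egrep 'pos|force'
```

```text
tcp_pos: [0.5833, -0.097, 0.0978]
force: [-0.1, -0.0, 0.7]
tcp_pos: [0.5841, -0.0972, 0.0991]
force: [0.4, 0.0, 1.1]
tcp_pos: [0.5844, -0.0973, 0.0996]
force: [1.6, 1.2, 0.4]
tcp_pos: [0.5842, -0.0977, 0.098]
force: [-0.0, 0.1, -0.0]
```

```bash
python3 -m crank '[[[0,0,0.1],[0,0,0],0],[[0,0,0.1],[0,0,0],0]]' | egrep 'pos|force'; python3 -m crank '[[[0,0,0.1],[0,0,0],0],[[0,0,0.1],[0,0,0],0],[[0,0,0.1],[0,0,0],0]]' | egrep 'time|pos|force'
```

```text
tcp_pos: [0.5842, -0.0977, 0.0969]
force: [-0.2, -0.2, -0.4]
time: 9.45
tcp_pos: [0.5842, -0.0977, 0.0959]
force: [1.3, 0.2, -0.1]
```

No contact at 0.096, where an up key would have pushed back, so key 4 is confirmed latched.

```bash
python3 -m crank '[[[0,0,0.1],[0,0,0],0],[[0,0,0.2],[0,0,0],0],[[0,0,0.2],[0,0,0],0],[[0,0,0.2],[0,0,0],0]]' | egrep 'pos|force'; for i in 1 2; do python3 -m crank '[[[0,0,0.05],[0,0,0],0],[[0,0,0.05],[0,0,0],0],[[0,0,0.05],[0,0,0],0]]' | egrep 'time|pos|force';done
```

```text
tcp_pos: [0.5842, -0.0977, 0.0939]
force: [-0.3, 0.7, 0.1]
time: 10.15
tcp_pos: [0.5843, -0.0977, 0.0935]
force: [0.1, -0.5, -0.3]
time: 10.45
tcp_pos: [0.5842, -0.0977, 0.093]
force: [0.1, 0.1, -0.6]
```

```bash
for i in 1 2; do python3 -m crank '[[[0,0,0.05],[0,0,0],0],[[0,0,0.05],[0,0,0],0],[[0,0,0.05],[0,0,0],0]]' | egrep 'time|pos|force';done
```

```text
time: 10.75
tcp_pos: [0.5842, -0.0977, 0.0925]
force: [0.2, 0.5, -0.2]
time: 11.05
tcp_pos: [0.5843, -0.0977, 0.0923]
force: [-0.4, 0.6, 3.0]
```

All four keys are tapped in order. Now I'll lift clear and then press key 4 until the catch lets go.

```bash
python3 -m crank '[[[0,0,-0.8],[0,0,0],0],[[0,0,-0.8],[0,0,0],0],[[0,0,-0.8],[0,0,0],0],[[0,0,-0.8],[0,0,0],0],[[0,0,-0.4],[0,0,0],0],[[0,0,-0.1],[0,0,0],0],[[0,0,0],[0,0,0],0],[[0,0,0],[0,0,0],0]]'| egrep 'pos|force'
python3 -m crank '[[[0,0,0.1],[0,0,0],0],[[0,0,0.15],[0,0,0],0],[[0,0,0.2],[0,0,0],0],[[0,0,0.2],[0,0,0],0]]' | egrep 'pos|force'
python3 -m crank '[[[0,0,0.05],[0,0,0],0],[[0,0,0.1],[0,0,0],0],[[0,0,0.1],[0,0,0],0]]' | egrep 'pos|force'
```

```text
tcp_pos: [0.5841, -0.0977, 0.0922]
force: [-2.1, 0.8, 3.8]
tcp_pos: [0.5841, -0.0977, 0.0909]
force: [-3.7, 1.6, 7.8]
tcp_pos: [0.5841, -0.0977, 0.0901]
force: [-4.1, 2.3, 9.1]
```

```bash
for i in 1 2; do python3 -m crank '[[[0,0,0.05],[0,0,0],0],[[0,0,0.05],[0,0,0],0],[[0,0,0.05],[0,0,0],0]]' | egrep 'time|pos|force';done
```

```text
time: 12.85
tcp_pos: [0.5841, -0.0977, 0.0896]
force: [-3.7, 2.9, 9.8]
time: 13.15
tcp_pos: [0.5841, -0.0977, 0.0892]
force: [-4.0, 2.2, 10.8]
```

```bash
python3 -m crank '[[[0,0,0.1],[0,0,0],0],[[0,0,0.15],[0,0,0],0],[[0,0,0.15],[0,0,0],0],[[0,0,0.15],[0,0,0],0]]' | egrep 'time|pos|force'
python3 -m crank '[[[0,0,-0.2],[0,0,0],0],[[0,0,-0.4],[0,0,0],0],[[0,0,-0.6],[0,0,0],0],[[0,0,-0.6],[0,0,0],0],[[0,0,-0.6],[0,0,0],0]]' | egrep 'time|pos|force'
```

```text
time: 13.55
tcp_pos: [0.5841, -0.0977, 0.0878]
force: [-6.0, 2.0, 10.5]
time: 14.05
tcp_pos: [0.5841, -0.0977, 0.0932]
force: [-2.8, 1.8, 6.8]
```

At 4.9 mm down it still pushes with 6.8 N, which matches a released key. I'll withdraw and look.

```bash
python3 -m crank '[[[0,0,-0.5],[0,0,0],0],[[0,0,-1.5],[0,0,0],0],[[0,0,-5],[0,0,0],0],[[0,0,-10],[0,0,0],0],[[0,0,-14],[0,0,0],0],[[0,0,-14],[0,0,0],0],[[0,0,-14],[0,0,0],0],[[0,0,-14],[0,0,0],0]]'
python3 -m crank '[[[-5,-5,0],[0,0,0],0],[[-5,-10,0],[0,0,0],0],[[-5,-15,0],[0,0,0],0],[[-5,-18,0],[0,0,0],0],[[-5,-18,0],[0,0,0],0],[[-5,-18,0],[0,0,0],0]]'
python3 - <<'E'
from bench import env,read_camera
from h import *
c=read_camera("scene"); a=cv2.resize(c["pixels"][170:320,190:390],(780,585),interpolation=cv2.INTER_CUBIC); cv2.imwrite("pics/s4.png",a)
t=read_camera("top")["pixels"]; cv2.imwrite("pics/t4.png",np.vstack([cv2.imread("pics/top1.png")[110:320,220:510],t[110:320,220:510]]))
E
```

```text
time: 14.85
tcp_pos: [0.5837, -0.0976, 0.2315]
orientation: [2.313, -2.124, -0.003]
force: [0.3, -0.0, -1.3]
width: -0.005
time: 15.45
tcp_pos: [0.7598, -0.0323, 0.2267]
orientation: [2.31, -2.121, -0.008]
force: [-0.7, -0.4, 0.7]
width: 0.003
```

View pics/s4.png

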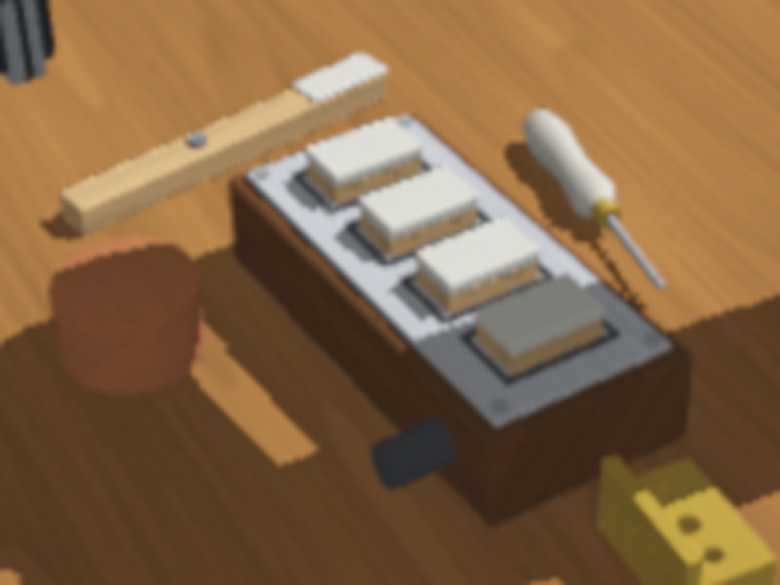

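View pics/t4.png

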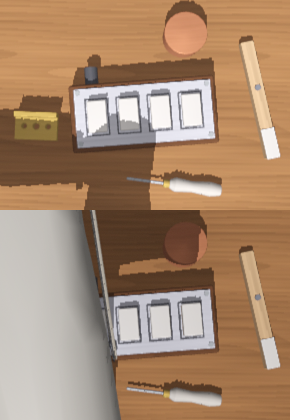

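The scene view shows all four caps standing at the same height with equal beech sides (key 4 at about (365,160)). The top view shows the lever, awl and tin where they were, and the gripper is far clear. Handing in.

```bash
python3 -c "
from bench import env
print(env.job_done())"
```

```text
the job is handed in; nothing more can be done
None
```

The job is done and handed in: all four keys now stand level. `job_done` gives no verdict, so that rests on my own checks.

- **Taps:** With the gripper shut, I tapped keys 1 to 4 from left to right. Forces were about 2.5, 3.6, 2 and 3 N. Key 2's 3.6 N is slightly over the 3 N that starts a key moving, but its measured height did not change. Keys 1 to 3 made contact at the up height. Key 4 made contact about 6 mm lower, which confirmed it was the latched one.
- **Release:** I lifted off, then pressed key 4 to about 10 mm below the up level, with about 10.5 N at the end. As the finger withdrew, the force matched a released key (6.8 N at 4.9 mm down).
- **Last checks:** The final scene picture shows all four caps at equal height. The top picture shows the lever, awl and tin unmoved. The arm hid the jig and key 1 in that view, but the scene view shows the jig beside the row, looking undisturbed; I did not measure its position again. The gripper was well clear of everything, and the clock read about 15.5 s of the 48 s allowed.

After the release, my retreat sideways went to the far side of the row instead of back towards the robot. It was more than 10 cm above everything and touched nothing.

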